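# Press a pipe joint home with the hand press

## Robot

A 6-joint arm with a two-finger parallel gripper is mounted at the origin on the work surface. World frame = base frame: x ahead of the robot, y to its left, z up, the work surface at z = 0. Lengths are in mm, angles in rad, forces in N, time in s.
With the tool pointing down it reaches from about 275 to 750 mm from the base axis. Payload 10.2 kg.
Tool frame: the origin (TCP) lies at the very end of the fingers, on their centre line; the grasp point (between the pads) lies 19 mm behind it; z points along the fingers, y is the line along which they close (so a half turn about z gives the same grasp; the last joint's range is limited). The gripper opens to 88 mm and grips with 3 to 60 N. Pads are 18 mm wide; open, the fingers measure 123 mm over their backs; the gripper's body (75 mm by 187 mm) begins 45 mm behind the grasp point.
Start: joints at [-1.469, 0.313, 1.498, -0, 1.331, -0.223], TCP at [167.525, -497.561, 238.72] pointing down, gripper open.
Joint ranges: [-2.94, 2.94], [-0.97, 2.17], [0.19, 2.56], [-1.23, 4.37], [0.02, 3.11], [-2.88, 2.88]. Speed limits (rad/s): [2.39, 2.39, 3.01, 3.14, 3.14, 3.14].

## Interface

Orientations are given as a unit quaternion [x, y, z, w].
In Python, from rig import monitor, read_camera, calibration, manip gives the robot as it stands.
- The arm moves only by the shell command python3 -m handwheel 'ROWS'. ROWS is text: rows parted by semicolons, each of 7 numbers parted by spaces: the shift along the tool's x, y, z in units of 25 mm (1.0 is 25 mm), then the turn, a rotation vector about the tool's x, y, z in units of 10 degrees (1.0 is 10 degrees), then the opening in per cent of the stroke, from 0 (shut) to 100 (fully open). In form: dx dy dz rx ry rz claw; .... A call has 1 to 8 rows; each row shifts and turns the commanded pose from where the row before left it, along the tool's axes as they then stand; what a row does not reach is not made up. A row lasts 1/8 s, in which the tool goes at most 62.5 mm and 10.7 degrees, less where a joint would pass 70% of its speed; a pose out of reach is approached as far as the arm can. A call is refused whole if a number of a shift passes 1 or a number of a turn 1, either way. A call with a gripper value outside its range is refused whole. The fingers move at their own pace and stop on an object; the grip force is fixed at half the most. Time passes only in rows, so rows that do not move let the fingers close. It gives the time, the measured TCP pose, the force, the opening and the grip force at its end, in the units of the state.
- monitor.sense(): the state, without advancing time (a new reading comes with each control period).
- read_camera(name): name is "side" or "top"; returns the picture (480x640x3 uint8, red, green, blue); there is no depth.
- calibration(name): a dict with "intrinsics" (3x3 intrinsics, pixels), "rvec" (rotation vector, rad) and "tvec" (3), from world to camera coordinates, as OpenCV has them. Camera axes: x right, y down, z forward; pixel columns grow to the right and rows downward; lengths in mm; the calibration is good to about 2 mm. A picture is of the moment at which its call begins. calibration takes no time and is no camera call.
- manip.finish_job(): hands the job in; it is judged then, once.
The state is a dict: "clock": time; "joint_positions": joint angles; "qd": joint speeds; "effort": joint torques, N m; "tcp_pos": TCP position; "tcp_rot": TCP orientation; "force": force on the tool from outside, world axes, zero at the start; "torque": the same for the moment, N m; "opening": finger opening in mm; "grip_force": force on a finger pad.
Only numpy, scipy, OpenCV 4.12 (cv2) and the standard library are available. Lean on these libraries where they do the work, as an engineer would, in place of code of your own. Each camera call takes 0.05 s, during which the arm holds its last target. There are 200 camera calls.

## Task

Take the hand press out of its case and lay it flat on the rubber mat, then fetch the pipe tail (the one with the loose sleeve) out of the crate, leaving the other fittings in there, and lay it down into the two jaws with the collar and the sleeve between them. Squeeze the two handles together until the resistance gives and the sleeve is fully home against the collar, and let them spring open. Then lift the finished tail out and lay it in the steel tray, leaving the press lying on the mat; set both down gently, never drop them.

Things in the scene. Friction and masses are not known exactly. Their poses are not given: they have to be found in the camera images.
- press: Hand press for sleeve pipe joints, lying flat in its case at first (case floor 5 mm). 239 mm long, 0.86 kg. Origin: centre of the underside of its aluminium block, 52 (x) x 44 (y) x 56 (z) mm: lift it by the block, across the 44 mm. z up; +x to the jaws, -x to the handles; y is the pressing direction. Its balance point is about 15 mm ahead (+x) of the origin.
- press_jaws (a point): 80 mm ahead of the press's origin and 50 mm above its underside, midway between two upright U-shaped steel jaws, open at the top, 58 mm apart inside when open, each 12 mm thick (y). Slots 29 mm wide, flaring at the top (20 mm above this point). A joint lies in both slots, its axis through this point along y. Handles move the +y jaw; the -y jaw is fixed. Bed under them 16 mm high. Axes as press.
- press_grips (a point): 105 mm behind (-x) the press's origin, 34 mm above its underside, midway between the two rubber handle grips: round bars 16 mm thick, 60 mm long, here 69 mm wide over both when open, about 38 mm when closed on a finished joint. They turn on upright pivots 89 mm ahead of this point, close evenly, and spring open when let go. Closing takes up to about 13 N on each grip here. Axes as press.
- handle_left (a joint): Turn of one handle, rad: 0 open, about 0.18 closed on a finished joint (the other turns alike). The sliding jaw moves 100 mm per rad.
- tail: Pipe tail, 140 mm, 0.2 kg. Origin on its axis; +x to the open pipe end. Along x, in mm: brass thread 26 dia. -45 to -25; hexagon collar 36 wide -25 to -11; loose brass sleeve 36 dia. -1 to 25; light-grey pipe 25 dia. to 95. The origin, midway between the outer faces of collar and sleeve (50 mm apart), lies at press_jaws when loaded, either way round. Lying on a floor its axis is 18 mm up.
- tail_pipe (a point): On the axis of the tail's plain pipe (25 mm dia.), 62 mm from the tail's origin towards the open end: a place to hold it that stays clear of the jaws when it lies in them (open jaw's outer face 21 mm away). Axes as tail.
- sleeve (a joint): Travel of the tail's sleeve towards the collar, m: 0 loose, 0.010 fully home against the collar. Resistance rises to about 20 N at 6 mm, then gives; past 8 mm the sleeve snaps home and stays.
- case: Open black plastic tool case with a grey floor, the press in it, fixed. 260 (x) x 180 (y) mm, walls 40 mm high; origin under its centre. Its lid, 30 mm deep, lies open beside it on the +y side. Spare jaws 15 mm high lie along both long sides near the -x end.
- crate: Grey plastic crate, fixed, 250 (x) x 190 (y) x 50 mm high, walls and floor 5 mm; origin under its centre. In it lie the tail and a bare pipe offcut side by side along x, 76 mm apart (which is left varies), and an elbow and a tee at the +x end. The tail's open pipe end points to the crate's -x end.
- offcut: Bare piece of the same pipe, 25 mm diameter, 120 mm long, no brass; origin at its centre, x along it. Stays in the crate.
- elbow: Brass elbow, arms 34 mm long and 28 mm thick; origin at its corner. Stays in the crate.
- tee: Brass tee, 56 mm long, 26 mm thick; origin where its axes cross. Stays in the crate.
- mat: Dark grey-green rubber mat, fixed, 240 (x) x 220 (y) mm, 4 mm thick; origin under its centre.
- tray: Empty shallow steel tray, fixed, 200 (x) x 120 (y) mm, 25 mm high, walls and floor 4 mm; origin under its centre.
Mind the look-alikes: they are no part of the job. What is meant by the tail is not blue, and is the larger of those in its own colour.

How it is judged (in metres and radians):
On the way, in this order (a step that is already met when the one before it is completed fails the run):
1. the press lies flat on the mat, let go (x of press in the frame of mat between -0.1 and 0.1 m and y of press in the frame of mat between -0.09 and 0.09 m and height (world z) of press below 0.008 m and angle between press's own z axis and vertical below 0.06 rad and contact force between the fingers and press below 0.5 N), for 0.2 s.
2. the tail lies in both jaws with its sleeve not yet pressed, let go (x of tail in the frame of press between 0.074 and 0.086 m and y of tail in the frame of press between -0.007 and 0.007 m and z of tail in the frame of press between 0.044 and 0.056 m and angle between the x axis of tail and the y axis of press, either way round below 0.1 rad and value of joint sleeve below 0.004 m and contact force between the fingers and tail below 0.5 N), for 0.2 s.
3. the handles are squeezed together and the sleeve is driven home in the jaws (value of joint sleeve above 0.0092 m and value of joint handle_left above 0.1 rad and contact force between the fingers and press above 1 N and distance between tail and press_jaws below 0.02 m).
4. the handles have been let go and are open again (value of joint handle_left below 0.03 rad and contact force between the fingers and press below 0.5 N and value of joint sleeve above 0.0092 m), for 0.1 s.
At the end, for the whole second after the job is handed in: The sleeve is home (at least 9.2 of its 10 mm), the tail lies at rest inside the tray, origin and pipe both within its walls and less than 35 mm above the bench, and the press lies at rest and level on the mat, its block's centre on the mat (within 100 mm by 90 mm of the mat's centre) (value of joint sleeve above 0.0092 m and x of tail in the frame of tray between -0.1 and 0.1 m and y of tail in the frame of tray between -0.06 and 0.06 m and x of tail_pipe in the frame of tray between -0.1 and 0.1 m and y of tail_pipe in the frame of tray between -0.06 and 0.06 m and height (world z) of each of tail, tail_pipe below 0.035 m and linear speed of each of tail, press below 0.02 m/s and x of press in the frame of mat between -0.1 and 0.1 m and y of press in the frame of mat between -0.09 and 0.09 m and height (world z) of press below 0.008 m and angle between press's own z axis and vertical below 0.06 rad); the robot touches nothing.
It fails at once if another fitting is taken or knocked out of the crate (height (world z) of any of offcut, elbow, tee above 0.08 m or horizontal distance between any of offcut, elbow, tee and crate above 0.14 m).
It fails at once if the press is dropped (falls freely, from over about 20 mm) (linear speed of press above 0.6 m/s and contact force between the fingers and press below 0.1 N).
It fails at once if the tail is dropped (falls freely, from over about 20 mm) (linear speed of tail above 0.6 m/s and contact force between the fingers and tail below 0.1 N).
It also fails if it takes over 72 s, if anything falls off the work surface, if the arm or the gripper's body presses on something with over 40 N, if the wrist force passes 120 N, or if a joint passes its speed limit or range.

## Working session

There is one attempt and no reset: what is moved stays moved. The work goes in short steps, Python scripts to look and compute and a shell command to move; the robot and the scene stay as the last step left them, time stands still between calls to the robot, and variables do not carry over. Pictures are saved under pics/ and viewed, at most 10 in all, crops included, and the job is handed in when it is done.

```bash
mkdir -p pics; ls; python3 - <<'E'
from rig import monitor, read_camera, calibration, manip
import cv2
s=monitor.sense();print({k:s[k] for k in('clock','tcp_pos','tcp_rot','opening','force')})
for n in('top','side'):
    im=read_camera(n);cv2.imwrite(f'pics/{n}0.png',im[:,:,::-1]);c=calibration(n);print(n,c)
E
```

```text
pics
{'clock': 0.0, 'tcp_pos': array([ 167.49490369, -497.30485041,  238.16949925]), 'tcp_rot': array([ 9.86841172e-01,  1.61691309e-01,  2.51037286e-05, -6.48600220e-04]), 'opening': 88.27641965625214, 'force': array([ 0.27048127,  0.06590814, -0.29542015])}
top {'intrinsics': array([[477.12979601,   0.        , 316.02324581],
       [  0.        , 477.12979601, 235.58928856],
       [  0.        ,   0.        ,   1.        ]]), 'rvec': array([ 2.18782471, -2.19970199,  0.07316022]), 'tvec': array([ -56.08379016,  518.94698045, 1060.08268955])}
side {'intrinsics': array([[498.20131526,   0.        , 322.18212268],
       [  0.        , 498.20131526, 243.26805148],
       [  0.        ,   0.        ,   1.        ]]), 'rvec': array([ 0.88993929, -2.26492523,  1.30178339]), 'tvec': array([338.15818095, 233.64375816, 761.76562838])}
```

View pics/top0.png

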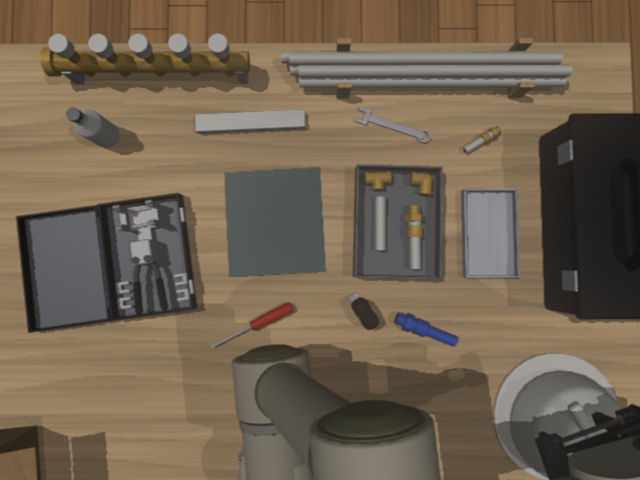

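View pics/side0.png

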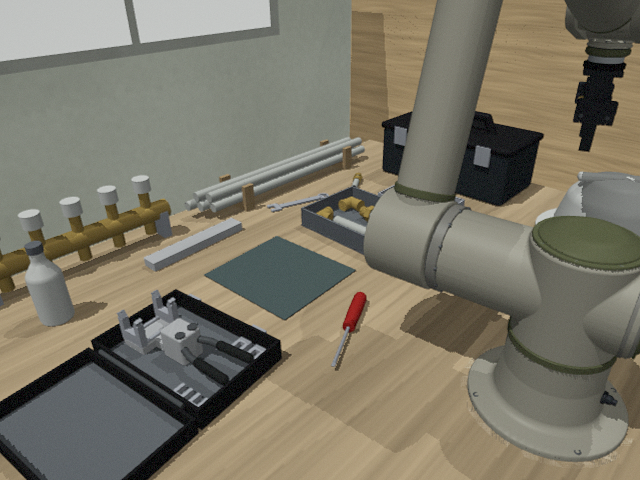

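The top view shows the press in its case at about (142,245), with its jaws towards the top of the picture (+x). The mat is at (275,222), the crate at (398,222) and the tray at (490,233). There are three tail candidates:
- **(415,237), in the crate:** brass with a grey pipe, and large.
- **(482,140), on the bench:** the same colour, but small.
- **(427,330):** blue.

The one in the crate fits the description. I'll confirm it in an enlarged crop and measure.

```bash
cat > h.py <<'E'
import numpy as np, cv2
from rig import monitor, read_camera, calibration
from scipy.spatial.transform import Rotation as R
def ray(n,uv):
    c=calibration(n);M=cv2.Rodrigues(c['rvec'])[0];p=np.atleast_2d(np.array(uv,float))
    d=np.c_[p,np.ones(len(p))]@np.linalg.inv(c['intrinsics']).T@M
    return -M.T@np.array(c['tvec']).ravel(),d
def onz(n,uv,z):
    o,d=ray(n,uv);return o+d*((z-o[2])/d[:,2])[:,None]
def proj(n,P):
    c=calibration(n);return cv2.projectPoints(np.atleast_2d(np.array(P,float)),c['rvec'],c['tvec'],c['intrinsics'],None)[0][:,0]
def tri(a,b):
    o1,d1=ray('top',a);o2,d2=ray('side',b);d1=d1[0];d2=d2[0]
    t=np.linalg.lstsq(np.c_[d1,-d2],o2-o1,rcond=None)[0];p=o1+t[0]*d1;q=o2+t[1]*d2
    return (p+q)/2,np.linalg.norm(p-q)
def tool():
    s=monitor.sense();m=R.from_quat(s['tcp_rot']).as_matrix();return s,m
def plan(tgt,ydir_deg):
    """tgt TCP mm; ydir: world heading of tool y wanted (mod 180), tool down. prints remaining move in tool axes/units"""
    s,m=tool();d=m.T@(np.array(tgt)-s['tcp_pos'])/25
    y=np.radians(ydir_deg);Y=np.array([np.cos(y),np.sin(y),0]);
    if Y@m[:,1]<0:Y=-Y
    Z=np.array([0,0,-1.]);T=np.c_[np.cross(Y,Z),Y,Z]
    rv=R.from_matrix(m.T@T).as_rotvec(degrees=True)/10
    print('shift',d.round(2),'turn',rv.round(3),'tcp',s['tcp_pos'].round(1),'q',np.round(s['joint_positions'],2),'open',round(s['opening'],1),'t',round(s['clock'],2),'F',s['force'].round(1))
    return d,rv
E
python3 - <<'E'
from h import *
im=cv2.imread('pics/top0.png')
a=cv2.resize(im[190:325,100:205],None,fx=4,fy=4,interpolation=cv2.INTER_CUBIC)
b=cv2.resize(im[165:285,350:445],None,fx=4,fy=4,interpolation=cv2.INTER_CUBIC)
b=cv2.copyMakeBorder(b,0,60,0,0,cv2.BORDER_CONSTANT);cv2.imwrite('pics/crop1.png',np.hstack([a,b]));
hsv=cv2.cvtColor(im,cv2.COLOR_BGR2HSV)
print('cam',ray('top',[0,0])[0])
def comps(mask,name,z,roi,amin=40):
    x0,y0,x1,y1=roi;m=np.zeros_like(mask);m[y0:y1,x0:x1]=mask[y0:y1,x0:x1]
    for c in cv2.findContours(m,cv2.RETR_EXTERNAL,cv2.CHAIN_APPROX_NONE)[0]:
        if cv2.contourArea(c)<amin:continue
        r=cv2.minAreaRect(c);bx=onz('top',cv2.boxPoints(r),z)[:,:2]
        e=np.diff(bx,axis=0)[:2];print(name,np.round(r[0],1),'ctr',bx.mean(0).round(1),'sides',np.linalg.norm(e,axis=1).round(1),'ang',np.degrees(np.arctan2(e[:,1],e[:,0])).round(1))
H,S,V=cv2.split(hsv)
comps(((H>75)&(H<105)&(S>40)).astype(np.uint8)*255,'mat',4,(215,160,335,285),500)
comps(((H>10)&(H<30)&(S>110)).astype(np.uint8)*255,'brass',23,(355,165,442,280))
comps(((S<40)&(V>135)).astype(np.uint8)*255,'pipe',25,(360,172,438,276))
comps(((S<40)&(V>110)).astype(np.uint8)*255,'tray',4,(455,180,525,285),500)
comps(((S<60)&(V>105)).astype(np.uint8)*255,'press',61,(112,196,190,310),30)
for p in [(142,250),(265,222),(415,237),(490,233),(140,212)]: print(p,hsv[p[1],p[0]])
E
```

```text
cam [ 453.70599568  -51.96826364 1089.8058716 ]
brass [414. 231.] ctr [ 527.4 -278.8] sides [31.5 22.5] ang [-90.3 178.9]
brass [414. 213.] ctr [ 568.  -279.5] sides [36.1 31.6] ang [-90.3 178.9]
brass [420.7 183.1] ctr [ 635.8 -295.9] sides [46.9 47.7] ang [ -7.3 -96.7]
brass [377.6 180.2] ctr [ 642.7 -198.6] sides [57.4 39.9] ang [ -87.6 -178.3]
pipe [415.  252.5] ctr [ 479.1 -279.7] sides [13.4 69.2] ang [-90.3 178.9]
pipe [379.5 223. ] ctr [ 545.8 -201.3] sides [ 11.3 117. ] ang [-90.3 179.2]
tray [488.3 234.2] ctr [ 521.  -452.6] sides [111.4 197.3] ang [ -88.1 -179.6]
press [124.5 302.2] ctr [375.4 351.4] sides [22.4 24.5] ang [ -80.9 -169.5]
press [182.3 294. ] ctr [392.2 228.4] sides [25.3 24.8] ang [ -82.2 -171.3]
press [123.3 286.6] ctr [408.7 354.7] sides [22.5 24.4] ang [ -83.2 -171.8]
press [180.3 278.6] ctr [425.  233.1] sides [25.7 25.5] ang [ -83.2 -172.3]
press [122.3 218.5] ctr [555.  359.5] sides [13.8 26.1] ang [ -80.7 -169.6]
press [143.7 234.3] ctr [520.7 313. ] sides [ 62.1 123.5] ang [ -87.5 -176.5]
(142, 250) [ 18   8 161]
(265, 222) [80 26 88]
(415, 237) [ 16  18 153]
(490, 233) [120   9 145]
(140, 212) [ 10  10 152]
```

View pics/crop1.png

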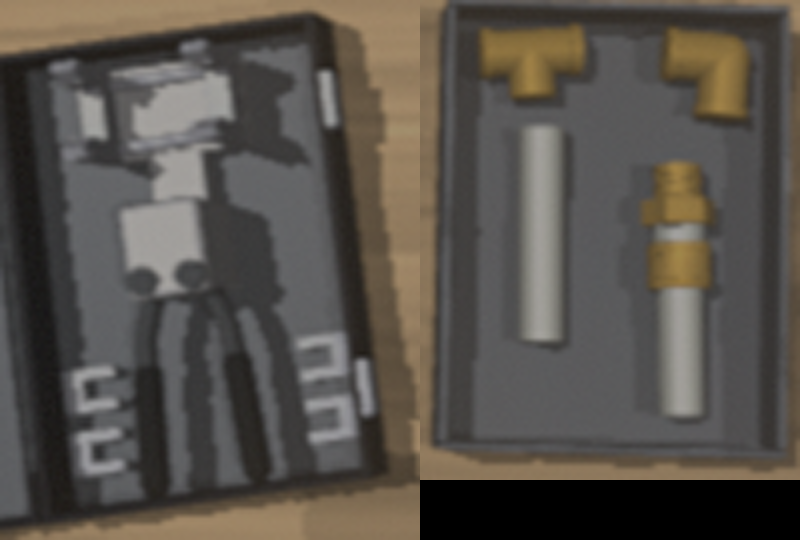

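The crop shows the real tail at crop (683,290), i.e. top (415,237): large, brass thread, collar and sleeve, with a grey pipe pointing down (-x). The offcut is at top (380,223). The press block's top face has its corners at about crop (118,207), (200,198), (208,290) and (130,298).

```bash
python3 - <<'E'
from h import *
im=cv2.imread('pics/top0.png');g=cv2.cvtColor(im,cv2.COLOR_BGR2GRAY)
C=lambda l:[(x/4+100-.375,y/4+190-.375) for x,y in l]
b=onz('top',C([(118,207),(200,198),(208,290),(130,298)]),61);print('block',b.round(1)[:,:2],b.mean(0).round(1),'sides',np.linalg.norm(np.diff(b,axis=0),axis=1).round(1))
gr=onz('top',C([(155,492),(262,476)]),39);print('grip ends',gr.round(1),gr.mean(0).round(1))
jb=onz('top',C([(132,112),(232,88),(128,140),(232,120)]),21);print('bed',jb.round(1))
jt=onz('top',C([(63,65),(193,46)]),75);print('jawtops',jt.round(1))
cw=onz('top',C([(320,15),(385,470)]),40);e=cw[0]-cw[1];print('case right wall heading',np.degrees(np.arctan2(e[1],e[0])),np.linalg.norm(e))
mt=onz('top',[(225,173),(321,168),(326,271),(230,277)],4);print('mat',mt.round(0)[:,:2],mt.mean(0).round(1),np.linalg.norm(np.diff(mt,axis=0),axis=1).round(1))
tr=onz('top',[(462,190),(516,190),(519,277),(463,277)],25);print('tray',tr.round(0)[:,:2],tr.mean(0).round(1))
cr=onz('top',[(357,166),(442,167),(443,279),(355,277)],50);print('crate',cr.round(0)[:,:2],cr.mean(0).round(1))
plan([500,315,150],98)
E
```

```text
block [[505.5 344. ]
 [510.1 300. ]
 [460.6 294.9]
 [456.6 336.6]] [483.2 318.9  61. ] sides [44.2 49.8 41.9]
grip ends [[351.  329.5  39. ]
 [359.3 271.4  39. ]] [355.2 300.5  39. ]
bed [[560.9 352.5  21. ]
 [574.1 296.7  21. ]
 [545.1 354.4  21. ]
 [556.1 296.4  21. ]]
jawtops [[580.8 369.2  75. ]
 [590.7 300.2  75. ]]
case right wall heading 8.704769013817337 252.9954529984576
mat [[664. 149.]
 [675. -71.]
 [439. -81.]
 [426. 136.]] [551.1  33.3   4. ] [220.7 236.5 218. ]
tray [[ 619. -388.]
 [ 619. -510.]
 [ 423. -511.]
 [ 424. -386.]] [ 521.3 -448.8   25. ]
crate [[ 670. -150.]
 [ 667. -337.]
 [ 421. -334.]
 [ 426. -143.]] [ 545.7 -241.1   50. ]
shift [ 22.97 -26.55   3.57] turn [-7.000e-03 -1.000e-03  1.061e+00] tcp [ 167.5 -497.3  238.2] q [-1.47  0.31  1.5   0.    1.33 -0.22] open 87.9 t 0.1 F [-0.2 -0.7 -0.6]
```

Sizes check out: the block is 44 x 50, the mat 220 x 237, and the grips put the heading at about 8.2°. Moving to the press.

```bash

python3 -m handwheel '.9 -1 0 0 0 0 100;.9 -1 0 0 0 0 100;.9 -1 0 0 0 0 100;.9 -1 0 0 0 0 100;.9 -1 0 0 0 0 100;.9 -1 0 0 0 0 100;.9 -1 0 0 0 0 100;.9 -1 0 0 0 0 100' >/dev/null
python3 -m handwheel '.9 -1 0 0 0 0 100;.9 -1 0 0 0 0 100;.9 -1 0 0 0 0 100;.9 -1 0 0 0 0 100;.9 -1 0 0 0 0 100;.9 -1 0 0 0 0 100;.9 -1 0 0 0 0 100;.9 -1 0 0 0 0 100'
python3 -m handwheel '.9 -1 0 0 0 0 100;.9 -1 0 0 0 0 100;.9 -1 0 0 0 0 100;.9 -1 0 0 0 0 100;.9 -1 0 0 0 0 100;.9 -1 0 0 0 0 100;.9 -1 0 0 0 0 100;.9 -1 0 0 0 0 100'
python3 -m handwheel '0 0 0 0 0 .53 100;0 0 0 0 0 .53 100'
python3 -c "from h import *; plan([497,321,130],98.2)"
```

```text
clock: 2.1
tcp_pos: [381.2, -2.4, 238.6]
tcp_rot: [0.987, 0.162, -0.0, -0.0]
force: [-0.3, -0.1, 0.6]
opening: 88.3
grip_force: 0.0
clock: 3.1
tcp_pos: [488.0, 244.5, 238.4]
tcp_rot: [0.987, 0.162, -0.0, 0.0]
force: [0.1, -1.3, -0.1]
opening: 87.8
grip_force: 0.0
clock: 3.35
tcp_pos: [487.7, 243.7, 238.1]
tcp_rot: [0.998, 0.069, -0.001, 0.0]
force: [0.2, 0.0, 1.0]
opening: 87.7
grip_force: 0.0
shift [ 0.8  -3.01  4.32] turn [ 0.001  0.007 -0.033] tcp [487.7 243.7 238.1] q [ 0.25  0.36  1.44 -0.    1.35  1.68] open 87.7 t 3.35 F [0.2 0.  1. ]
```

```bash

python3 -m handwheel '.16 -.6 .7 0 0 0 100;.16 -.6 .7 0 0 0 100;.16 -.6 .7 0 0 0 100;.16 -.6 .7 0 0 0 100;.16 -.6 .7 0 0 0 100;0 0 0 0 0 0 100'
python3 - <<'E'
from h import *
plan([497,321,24],98.2)
a=read_camera('top')[180:330,90:230,::-1];b=read_camera('side')[230:430,80:330,::-1]
a=cv2.resize(a,None,fx=2.6,fy=2.6);b=cv2.resize(b,None,fx=1.7,fy=1.95)
print(a.shape,b.shape);cv2.imwrite('pics/p2.png',np.hstack([a,b]))
E
```

```text
clock: 4.1
tcp_pos: [496.4, 321.3, 149.3]
tcp_rot: [0.997, 0.071, -0.001, 0.0]
force: [0.8, -0.6, -0.2]
opening: 88.1
grip_force: 0.0
shift [0.04 0.01 5.01] turn [ 0.004  0.017 -0.009] tcp [496.4 321.3 149.3] q [0.38 0.54 1.41 0.   1.2  1.81] open 88.1 t 4.1 F [ 0.8 -0.6 -0.2]
(390, 364, 3) (390, 425, 3)
```

View pics/p2.png

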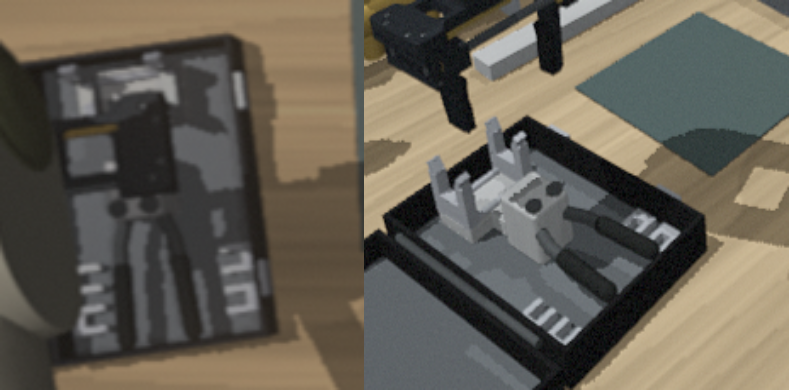

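The gripper is above the block (left panel about (145,150)), and its fingers straddle it with room to spare. Descending and gripping.

```bash

python3 -m handwheel '.04 0 .8 0 0 0 100;0 0 .8 0 0 0 100;0 0 .8 0 0 0 100;0 0 .8 0 0 0 100;0 0 .8 0 0 0 100;0 0 .6 0 0 0 100;0 0 .35 0 0 0 100;0 0 .1 0 0 0 100'
python3 -m handwheel '0 0 0 0 0 0 0;0 0 0 0 0 0 0;0 0 0 0 0 0 0;0 0 0 0 0 0 0;0 0 0 0 0 0 0;0 0 0 0 0 0 0'
```

```text
clock: 5.2
tcp_pos: [498.3, 320.5, 24.9]
tcp_rot: [0.998, 0.07, 0.0, -0.0]
force: [0.4, -1.0, 0.0]
opening: 87.9
grip_force: 0.0
clock: 5.95
tcp_pos: [498.1, 321.0, 25.1]
tcp_rot: [0.998, 0.07, 0.0, -0.0]
force: [-0.6, 3.7, 1.3]
opening: 43.8
grip_force: 29.9
```

```bash

python3 -m handwheel '0 0 -.3 0 0 0 0;0 0 -.6 0 0 0 0;0 0 -.8 0 0 0 0;0 0 -.8 0 0 0 0;0 0 -.8 0 0 0 0;0 0 -.5 0 0 0 0;0 0 0 0 0 .41 0;0 0 0 0 0 .41 0'
python3 -c "from h import *; plan([554,33,24],90)"
```

```text
clock: 6.95
tcp_pos: [497.9, 320.3, 120.1]
tcp_rot: [1.0, -0.003, -0.0, 0.0]
force: [-0.3, 0.5, -8.2]
opening: 43.5
grip_force: 29.9
shift [ 2.31 11.48  3.85] turn [ 0.003  0.004 -0.033] tcp [497.9 320.3 120.1] q [ 0.37  0.57  1.44 -0.    1.14  1.95] open 43.5 t 6.95 F [-0.3  0.5 -8.2]
```

```bash

python3 -m handwheel '.17 .4 0 0 0 0 0;.17 .8 0 0 0 0 0;.17 .8 0 0 0 0 0;.17 .9 0 0 0 0 0;.17 .9 0 0 0 0 0;.17 .9 0 0 0 0 0;.17 .9 0 0 0 0 0;.17 .9 0 0 0 0 0' >/dev/null
python3 -m handwheel '.17 .9 0 0 0 0 0;.17 .9 0 0 0 0 0;.17 .9 0 0 0 0 0;.17 .9 .2 0 0 0 0;.17 .8 .4 0 0 0 0;.1 .5 .5 0 0 0 0;0 .1 .6 0 0 0 0;0 0 .6 0 0 0 0'
python3 -c "from h import *; plan([554,33,24],90)"
```

```text
clock: 8.95
tcp_pos: [554.6, 33.2, 61.2]
tcp_rot: [1.0, -0.002, -0.0, -0.0]
force: [0.3, 0.0, -9.6]
opening: 43.5
grip_force: 29.9
shift [-0.02  0.01  1.49] turn [-0.002  0.005 -0.018] tcp [554.6  33.2  61.2] q [-0.15  0.58  1.6   0.    0.96  1.42] open 43.5 t 8.95 F [ 0.3  0.  -9.6]
```

```bash

python3 -m handwheel '0 0 .5 0 0 0 0;0 0 .5 0 0 0 0;0 0 .25 0 0 0 0;0 0 .1 0 0 0 0;0 0 .04 0 0 0 0;0 0 .04 0 0 0 0;0 0 0 0 0 0 0'
```

```text
clock: 9.82
tcp_pos: [555.0, 32.9, 26.9]
tcp_rot: [1.0, -0.002, 0.0, 0.0]
force: [-0.1, 0.8, -8.3]
opening: 43.7
grip_force: 29.9
```

```bash

python3 -m handwheel '0 0 .05 0 0 0 0;0 0 .05 0 0 0 0;0 0 0 0 0 0 0'
python3 -c "from h import *; print(tool()[0]['force'])"
```

```text
clock: 10.2
tcp_pos: [555.0, 32.9, 24.2]
tcp_rot: [1.0, -0.002, 0.0, 0.0]
force: [0.1, 0.4, -8.4]
opening: 43.8
grip_force: 29.9
[ 0.05541645  0.35748012 -8.42893937]
```

```bash

python3 -m handwheel '0 0 .03 0 0 0 0;0 0 .03 0 0 0 0;0 0 0 0 0 0 0'
```

```text
clock: 10.58
tcp_pos: [555.1, 32.9, 24.1]
tcp_rot: [1.0, -0.002, 0.0, 0.0]
force: [-7.3, -1.4, 9.8]
opening: 43.7
grip_force: 29.9
```

Contact. Releasing, rising, and looking from both views.

```bash

python3 -m handwheel '0 0 0 0 0 0 100;0 0 0 0 0 0 100;0 0 0 0 0 0 100;0 0 0 0 0 0 100;0 0 -.6 0 0 0 100;0 0 -1 0 0 0 100;0 0 -1 0 0 0 100;0 0 -1 0 0 0 100'
python3 -m handwheel '0 1 -.8 0 0 0 100;0 1 -.8 0 0 0 100;0 1 -.8 0 0 0 100;0 1 -.5 0 0 0 100;0 1 0 0 0 0 100;0 1 0 0 0 0 100;0 1 0 0 0 0 60;0 1 0 0 0 0 50'
python3 - <<'E'
from h import *
plan([466,-280,100],90)
A=read_camera('top');B=read_camera('side');cv2.imwrite('pics/top3.png',A[:,:,::-1]);cv2.imwrite('pics/side3.png',B[:,:,::-1])
a=cv2.resize(A[150:300,215:335,::-1],None,fx=3.5,fy=3.5,interpolation=cv2.INTER_CUBIC);b=cv2.resize(B[200:350,190:370,::-1],None,fx=2.1,fy=3.5)
cv2.imwrite('pics/p3.png',np.hstack([a,b]))
E
```

```text
clock: 11.58
tcp_pos: [555.1, 32.9, 114.6]
tcp_rot: [1.0, -0.002, 0.001, 0.0]
force: [-0.1, 0.1, 0.1]
opening: 88.0
grip_force: 0.0
clock: 12.58
tcp_pos: [554.2, -167.9, 186.4]
tcp_rot: [1.0, -0.002, 0.0, 0.0]
force: [-1.0, 0.3, 0.8]
opening: 70.3
grip_force: 0.0
shift [-3.52  4.49  3.45] turn [ 0.003 -0.006 -0.019] tcp [ 554.2 -167.9  186.4] q [-0.5   0.47  1.41  0.    1.26  1.08] open 70.3 t 12.57 F [-1.   0.3  0.8]
```

View pics/p3.png

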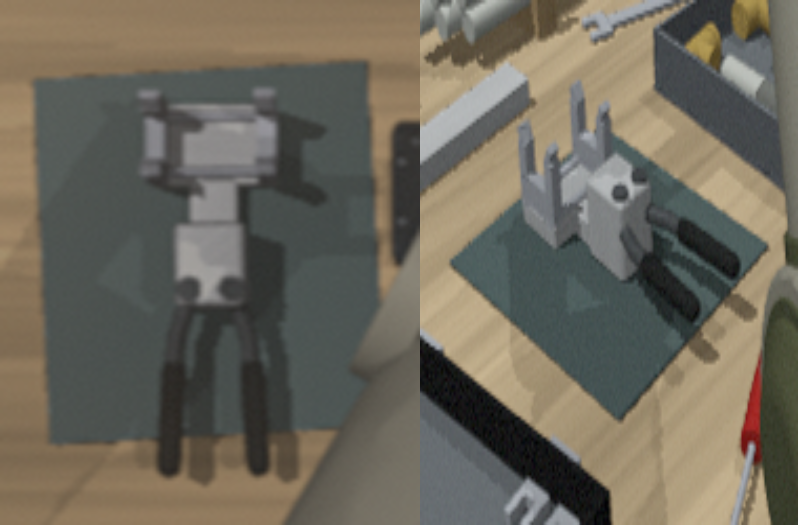

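The press lies flat on the mat: its block is at left panel (211,265) and the four jaw tips are at about (150,97), (263,95), (152,172) and (265,172). Next I go to the tail, whose three measured parts all put its origin at about (539.4, -279.5).

```bash

python3 - <<'E'
from h import *
C=lambda l:[(x/3.5+215-.36,y/3.5+150-.36) for x,y in l]
b=onz('top',C([(176,226),(246,223),(247,306),(177,306)]),60);print('block',b.round(1)[:,:2],b.mean(0).round(1))
jt=onz('top',C([(150,97),(263,95),(152,172),(265,172)]),74);print('jawtops',jt.round(1),jt.mean(0).round(1))
gr=onz('top',C([(170,474),(260,474)]),38);print('grip ends',gr.round(1),gr.mean(0).round(1))
E
python3 -m handwheel '-.5 .74 .5 0 0 0 50;-.5 .74 .5 0 0 0 50;-.5 .74 .5 0 0 0 50;-.5 .74 .5 0 0 0 50;-.5 .74 .5 0 0 0 50;-.5 .74 .5 0 0 0 50;0 0 .4 0 0 0 50;0 0 0 0 0 0 50'
python3 -c "from h import *; plan([479.5,-279.5,8.5],90)"
```

```text
block [[563.   51.8]
 [564.6   8.5]
 [513.1   8. ]
 [513.3  51.2]] [538.5  29.9  60. ]
jawtops [[641.   66.4  74. ]
 [642.   -2.9  74. ]
 [594.7  65.1  74. ]
 [594.4  -4.   74. ]] [618.   31.2  74. ]
grip ends [[409.2  57.7  38. ]
 [408.9   1.3  38. ]] [409.   29.5  38. ]
clock: 13.68
tcp_pos: [479.2, -276.8, 100.0]
tcp_rot: [1.0, -0.001, -0.0, -0.0]
force: [0.9, -0.1, -0.1]
opening: 44.0
grip_force: 0.0
shift [0.01 0.11 3.66] turn [-0.005  0.003 -0.016] tcp [ 479.2 -276.8  100. ] q [-0.74  0.52  1.58  0.    1.04  0.84] open 44.0 t 13.68 F [ 0.9 -0.1 -0.1]
```

```bash

python3 -m handwheel '0 .03 .8 0 0 0 50;0 0 .8 0 0 0 50;0 0 .8 0 0 0 50;0 0 .6 0 0 0 50;0 0 .4 0 0 0 50;0 0 .2 0 0 0 50;0 0 .06 0 0 0 50;0 0 0 0 0 0 50'
python3 -m handwheel '0 0 0 0 0 0 0;0 0 0 0 0 0 0;0 0 0 0 0 0 0;0 0 0 0 0 0 0'
```

```text
clock: 14.68
tcp_pos: [479.1, -278.8, 9.1]
tcp_rot: [1.0, -0.002, 0.0, 0.0]
force: [-0.9, 0.9, -0.2]
opening: 43.8
grip_force: 0.0
clock: 15.18
tcp_pos: [478.9, -278.6, 8.8]
tcp_rot: [1.0, -0.002, 0.0, 0.0]
force: [0.3, 0.7, 1.6]
opening: 23.8
grip_force: 30.0
```

```bash

python3 -m handwheel '0 0 -.3 0 0 0 0;0 0 -.7 0 0 0 0;0 0 -.9 0 0 0 0;0 0 -.9 0 0 0 0;0 0 -.9 0 0 0 0;0 0 -.9 0 0 0 0;0 0 -.7 0 0 0 0;0 0 -.3 0 0 0 0'
python3 -m handwheel '0 0 0 0 0 -.6 0;0 0 0 0 0 -1 0;0 0 0 0 0 -1 0;0 0 0 0 0 -1 0;0 0 0 0 0 -1 0;0 0 0 0 0 -1 0;0 0 0 0 0 -1 0;0 0 0 0 0 -1 0'
python3 -m handwheel '0 0 0 0 0 -1 0;0 0 0 0 0 -.4 0;0 0 0 0 0 0 0'
python3 -c "from h import *; plan([618,-28,110],0)"
```

```text
clock: 16.18
tcp_pos: [479.1, -278.8, 150.5]
tcp_rot: [1.0, -0.002, 0.001, 0.001]
force: [-0.3, 0.9, -2.2]
opening: 24.5
grip_force: 30.0
clock: 17.18
tcp_pos: [478.8, -278.5, 148.8]
tcp_rot: [0.787, 0.617, -0.0, -0.0]
force: [-0.0, -0.3, -2.3]
opening: 24.4
grip_force: 30.0
clock: 17.55
tcp_pos: [478.8, -278.5, 148.8]
tcp_rot: [0.709, 0.706, 0.0, -0.0]
force: [0.5, -0.4, -2.4]
opening: 24.0
grip_force: 30.0
shift [10.04  5.53  1.55] turn [-0.    -0.    -0.023] tcp [ 478.8 -278.5  148.8] q [-0.74  0.46  1.53  0.    1.15 -0.73] open 24.0 t 17.55 F [ 0.5 -0.4 -2.4]
```

```bash

python3 -m handwheel '.5 .3 0 0 0 0 0;.9 .5 0 0 0 0 0;.9 .5 0 0 0 0 0;.9 .5 0 0 0 0 0;.9 .5 0 0 0 0 0;.9 .5 0 0 0 0 0;.9 .5 0 0 0 0 0;.9 .5 0 0 0 0 0' >/dev/null
python3 -m handwheel '.9 .5 0 0 0 0 0;.9 .5 0 0 0 0 0;.8 .4 .2 0 0 0 0;.5 .3 .3 0 0 0 0;0 0 .2 0 0 0 0;0 0 0 0 0 0 0'
python3 - <<'E'
from h import *
plan([618,-28,110],0)
A=read_camera('top');B=read_camera('side');cv2.imwrite('pics/top4.png',A[:,:,::-1]);cv2.imwrite('pics/side4.png',B[:,:,::-1])
a=cv2.resize(A[150:300,215:335,::-1],None,fx=3.5,fy=3.5,interpolation=cv2.INTER_CUBIC);b=cv2.resize(B[150:300,190:370,::-1],None,fx=2.1,fy=3.5)
cv2.imwrite('pics/p4.png',np.hstack([a,b]))
E
```

```text
clock: 19.3
tcp_pos: [616.8, -32.1, 130.5]
tcp_rot: [0.708, 0.706, -0.0, -0.001]
force: [0.1, -0.2, -2.7]
opening: 24.3
grip_force: 30.0
shift [0.16 0.05 0.82] turn [-0.008 -0.001 -0.023] tcp [616.8 -32.1 130.5] q [-0.24  0.61  1.34 -0.    1.2  -0.24] open 24.3 t 19.3 F [ 0.1 -0.2 -2.7]
```

View pics/p4.png

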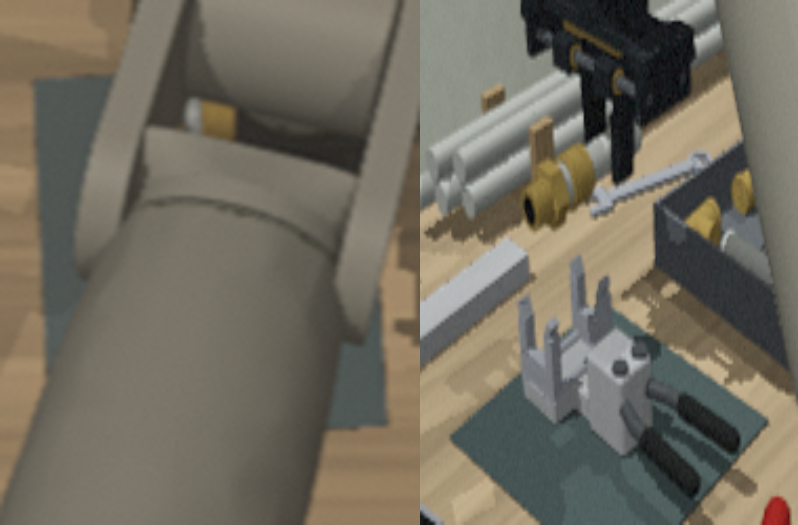

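The side view shows the tail held level above the jaws, with its thread end at panel (533,213). The top view is mostly blocked by the arm. I'll compare the predicted side-view pixels with the observed ones for both the tail and the jaws.

```bash

python3 - <<'E'
from h import *
S=lambda x,y:((x-420)/2.1+190-.25,y/3.5+150-.4)
T=lambda x,y:(x/3.5+215-.36,y/3.5+150-.36)
o=np.array([616.8,-32.1+60.4,145])
for n,t in(('thread end',-45),('collar far',-25),('collar near',-11),('sleeve near',-1),('sleeve far',25)): print(n,proj('side',o-[0,t,0]).round(1))
print('obs thread end',S(533,213))
print('top sleeve near end edge at z157',onz('top',T(203,118),157))
# jaw tip +y jaw and -y jaw (outer-ish tips): obs midpoints at side
for nm,p in(('tip +y far',(523,297)),('tip +y near',(551,320)),('tip -y far',(576,258)),('tip -y near',(602,278))):print(nm,np.round(S(*p),1))
c=np.array([618,32.9,74])
for dx in(23,-23):
  for dy in(35,-35):print(dx,dy,proj('side',c+[dx,dy,0]).round(1))
B=cv2.imread('pics/side4.png');h=cv2.cvtColor(B,cv2.COLOR_BGR2HSV)
q0=proj('side',o+[0,50,0])[0];q1=proj('side',o-[0,40,0])[0]
r=[]
for y in range(75,-41,-3):
    u=proj('side',o*[1,0,1]+[0,o[1]+y,0])[0];v=h[int(round(u[1])),int(round(u[0]))];r.append((y,*v.tolist()))
print(r)
E
```

```text
thread end [[242.2 208.3]]
collar far [[249.8 205.1]]
collar near [[255.1 202.9]]
sleeve near [[258.7 201.4]]
sleeve far [[268.1 197.5]]
obs thread end (243.5595238095238, 210.45714285714286)
top sleeve near end edge at z157 [[613.67009449  26.93157534 157.        ]]
tip +y far [238.8 234.5]
tip +y near [252.1 241. ]
tip -y far [264.  223.3]
tip -y near [276.4 229. ]
23 35 [[240.1 234.1]]
23 -35 [[264.9 222.8]]
-23 35 [[254.  241.2]]
-23 -35 [[278.8 229.3]]
[(75, 19, 85, 93), (72, 18, 80, 96), (69, 18, 88, 96), (66, 19, 80, 92), (63, 19, 80, 96), (60, 20, 82, 93), (57, 20, 101, 101), (54, 21, 130, 108), (51, 138, 91, 14), (48, 105, 77, 20), (45, 120, 102, 20), (42, 21, 131, 72), (39, 21, 138, 129), (36, 22, 139, 125), (33, 22, 139, 127), (30, 22, 138, 126), (27, 22, 139, 128), (24, 21, 142, 126), (21, 21, 135, 136), (18, 23, 136, 124), (15, 21, 135, 123), (12, 22, 135, 125), (9, 22, 146, 119), (6, 22, 143, 123), (3, 22, 124, 121), (0, 33, 19, 118), (-3, 68, 7, 138), (-6, 30, 9, 138), (-9, 22, 126, 123), (-12, 22, 141, 127), (-15, 21, 140, 122), (-18, 22, 134, 122), (-21, 22, 142, 126), (-24, 22, 131, 125), (-27, 22, 140, 126), (-30, 22, 139, 125), (-33, 23, 130, 126), (-36, 28, 35, 117), (-39, 66, 9, 147)]
```

```bash
python3 - <<'E'
import cv2
B=cv2.imread('pics/side4.png');c=cv2.resize(B[175:280,220:340],None,fx=6,fy=5.7,interpolation=cv2.INTER_CUBIC);cv2.imwrite('pics/p5.png',c)
E
```

```text
(no output)
```

View pics/p5.png

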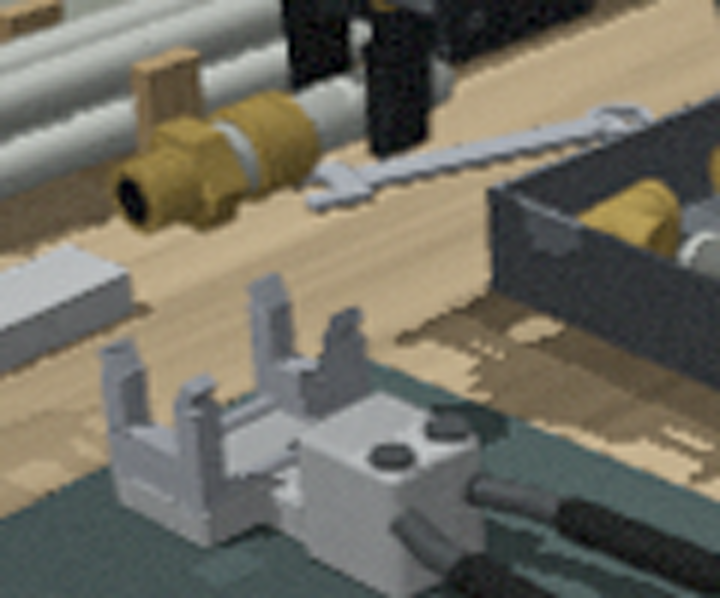

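The thread end, seen at (241.8,209.7) against a predicted (242.2,208.3), confirms how the tail sits in the grip. From the block grasp (y 32.9) and heading, the jaws are at about (619, 34). Shifting about +5 mm in y and +2 mm in x, then lowering to just above the jaw tips.

```bash

python3 -m handwheel '.22 .09 .3 0 0 0 0;0 0 .5 0 0 0 0;0 0 .5 0 0 0 0;0 0 .4 0 0 0 0;0 0 .2 0 0 0 0;0 0 .1 0 0 0 0;0 0 0 0 0 0 0'
python3 - <<'E'
from h import *
s,m=tool();p=s['tcp_pos'];print(p.round(1),s['force'].round(1))
B=read_camera('side');cv2.imwrite('pics/side6.png',B[:,:,::-1])
c=cv2.resize(B[195:270,225:325,::-1],None,fx=8,fy=8,interpolation=cv2.INTER_CUBIC);cv2.imwrite('pics/p6.png',c)
o=p+[0,60.4,14.3]
for t in(-45,-25,-11,-1,25,41):print(t,((proj('side',o-[0,t,0])[0]-[225,195])*8).round(0))
E
```

```text
clock: 20.27
tcp_pos: [619.6, -26.1, 81.3]
tcp_rot: [0.708, 0.706, 0.0, 0.0]
force: [-0.9, 1.0, -2.3]
opening: 24.3
grip_force: 30.0
[619.6 -26.1  81.3] [-0.9  1.  -2.3]
-45 [130. 282.]
-25 [190. 255.]
-11 [231. 237.]
-1 [260. 223.]
25 [334. 190.]
41 [378. 170.]
```

View pics/p6.png

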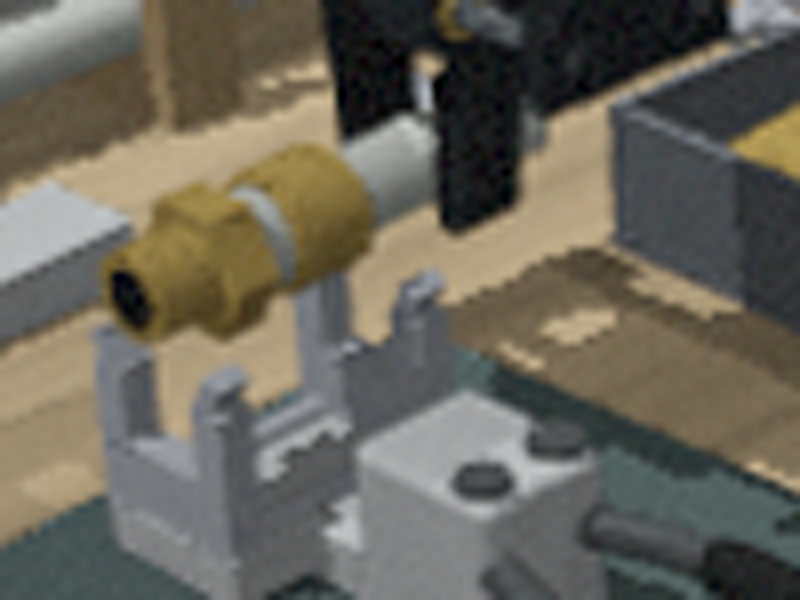

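```bash

python3 - <<'E'
from h import *
f=lambda P:((proj('side',P)-[225,195])*8).round(0).tolist()
for X,Y in((619,33.8),(617,33.8)):
  print(X,Y)
  for sy in(1,-1):
    for z,w in((39.5,14.5),(74,16),(4,23)):
      print(' jaw',sy,'z',z,'outer face far,near',f([[X+w,Y+sy*41,z],[X-w,Y+sy*41,z]]),'inner',f([[X+w,Y+sy*29,z],[X-w,Y+sy*29,z]]))
E
```

```text
619 33.8
 jaw 1 z 39.5 outer face far,near [[130.0, 443.0], [199.0, 480.0]] inner [[165.0, 426.0], [234.0, 463.0]]
 jaw 1 z 74 outer face far,near [[114.0, 329.0], [192.0, 369.0]] inner [[150.0, 313.0], [227.0, 352.0]]
 jaw 1 z 4 outer face far,near [[123.0, 543.0], [231.0, 604.0]] inner [[157.0, 526.0], [265.0, 586.0]]
 jaw -1 z 39.5 outer face far,near [[359.0, 333.0], [428.0, 367.0]] inner [[327.0, 348.0], [396.0, 383.0]]
 jaw -1 z 74 outer face far,near [[347.0, 223.0], [425.0, 259.0]] inner [[314.0, 238.0], [392.0, 274.0]]
 jaw -1 z 4 outer face far,near [[347.0, 430.0], [456.0, 486.0]] inner [[316.0, 446.0], [424.0, 503.0]]
617 33.8
 jaw 1 z 39.5 outer face far,near [[135.0, 445.0], [204.0, 483.0]] inner [[170.0, 428.0], [239.0, 465.0]]
 jaw 1 z 74 outer face far,near [[119.0, 332.0], [196.0, 372.0]] inner [[155.0, 315.0], [232.0, 355.0]]
 jaw 1 z 4 outer face far,near [[127.0, 545.0], [235.0, 607.0]] inner [[162.0, 528.0], [270.0, 589.0]]
 jaw -1 z 39.5 outer face far,near [[364.0, 335.0], [433.0, 369.0]] inner [[331.0, 350.0], [401.0, 385.0]]
 jaw -1 z 74 outer face far,near [[352.0, 225.0], [430.0, 261.0]] inner [[319.0, 240.0], [397.0, 277.0]]
 jaw -1 z 4 outer face far,near [[352.0, 433.0], [460.0, 489.0]] inner [[320.0, 449.0], [429.0, 505.0]]
```

The picture shows the tail above both slots. Its thread end at (130,295) is in line with the +y slot, whose floor at about (130–200, 440–478) matches the predicted jaw centre (619, 33.8). Lowering in.

```bash

python3 -m handwheel '0 0 .3 0 0 0 0;0 0 .4 0 0 0 0;0 0 .3 0 0 0 0;0 0 .2 0 0 0 0;0 0 .15 0 0 0 0;0 0 .1 0 0 0 0;0 0 .05 0 0 0 0;0 0 0 0 0 0 0'
python3 -c "from h import *; plan([619,-26.5,39.7],0)"
```

```text
clock: 21.32
tcp_pos: [619.5, -26.1, 43.8]
tcp_rot: [0.708, 0.706, 0.0, 0.0]
force: [-0.3, -0.7, -2.4]
opening: 24.2
grip_force: 30.0
shift [-0.02 -0.02  0.16] turn [ 0.    -0.    -0.019] tcp [619.5 -26.1  43.8] q [-0.23  0.72  1.4   0.    1.03 -0.23] open 24.2 t 21.32 F [-0.3 -0.7 -2.4]
```

```bash

python3 -m handwheel '0 0 .07 0 0 0 0;0 0 .06 0 0 0 0;0 0 0 0 0 0 0'
python3 -m handwheel '0 0 .06 0 0 0 0;0 0 0 0 0 0 0'
python3 -c "from h import *; s=tool()[0];print(s['force'],s['torque'])"
```

```text
clock: 21.7
tcp_pos: [619.6, -26.1, 40.5]
tcp_rot: [0.708, 0.706, 0.0, 0.0]
force: [-0.6, 0.1, -0.8]
opening: 23.7
grip_force: 30.0
clock: 21.95
tcp_pos: [619.7, -26.2, 39.3]
tcp_rot: [0.708, 0.706, 0.0, 0.0]
force: [-1.2, -2.1, 1.3]
opening: 24.3
grip_force: 30.0
[-1.19970433 -2.11792186  1.29273954] [-0.21032022 -0.04236312  0.01832869]
```

```bash

python3 -m handwheel '0 0 .05 0 0 0 0;0 0 0 0 0 0 0;0 0 0 0 0 0 60;0 0 0 0 0 0 60;0 0 0 0 0 0 60;0 0 -.4 0 0 0 60;0 0 -1 0 0 0 60;0 0 -1 0 0 0 60'
python3 -m handwheel '-.5 -.5 -1 0 0 0 100;-.5 -1 -1 0 0 0 100;-.5 -1 -.5 0 0 0 100;0 -1 0 0 0 0 100;0 -1 0 0 0 0 100;0 -1 0 0 0 0 100;0 -1 0 0 0 0 100;0 -1 0 0 0 0 100'
python3 - <<'E'
from h import *
plan([433,33,150],90)
A=read_camera('top');B=read_camera('side');cv2.imwrite('pics/top7.png',A[:,:,::-1]);cv2.imwrite('pics/side7.png',B[:,:,::-1])
a=cv2.resize(A[160:310,225:325,::-1],None,fx=3.9,fy=3.9,interpolation=cv2.INTER_CUBIC);b=cv2.resize(B[200:317,225:342,::-1],(400,585),interpolation=cv2.INTER_CUBIC)
cv2.imwrite('pics/p7.png',np.hstack([a,b]))
E
```

```text
clock: 22.95
tcp_pos: [619.6, -26.0, 99.1]
tcp_rot: [0.708, 0.706, 0.0, 0.0]
force: [-0.1, -0.4, -0.6]
opening: 52.7
grip_force: 0.0
clock: 23.95
tcp_pos: [431.2, -62.9, 160.9]
tcp_rot: [0.708, 0.706, 0.0, 0.0]
force: [-0.1, 0.4, 0.1]
opening: 88.2
grip_force: 0.0
shift [3.84 0.06 0.43] turn [ 6.000e-03 -3.000e-03  8.981e+00] tcp [431.2 -62.9 160.9] q [-0.42  0.2   1.86  0.    1.08 -0.41] open 88.2 t 23.95 F [-0.1  0.4  0.1]
```

View pics/p7.png

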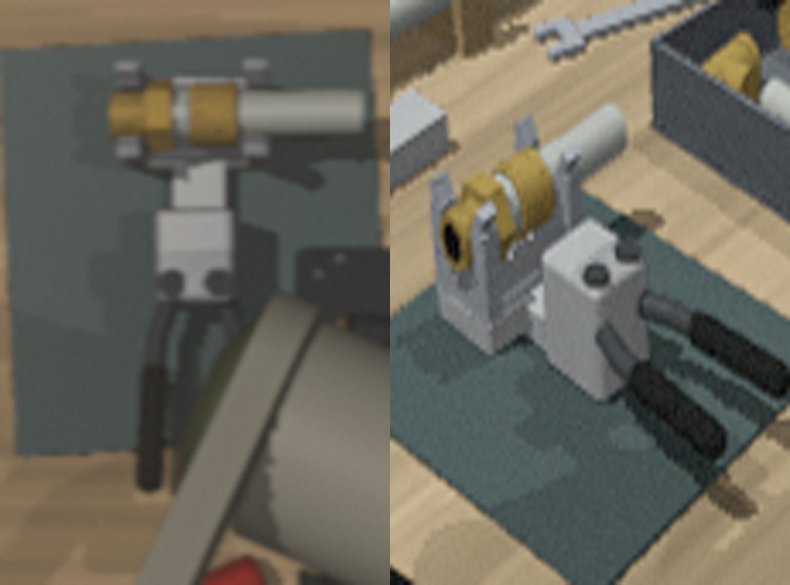

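The tail is fully seated in both slots: collar and sleeve lie between the jaws (left panel sleeve (214,112), collar (158,112)), level in the side view. Now turning and moving to the grips.

```bash

python3 -m handwheel '0 0 0 0 0 1 100;0 0 0 0 0 1 100;0 0 0 0 0 1 100;0 0 0 0 0 1 100;0 0 0 0 0 1 100;0 0 0 0 0 1 100;0 0 0 0 0 1 100;0 0 0 0 0 1 100' >/dev/null
python3 -m handwheel '0 0 0 0 0 1 100;.1 -.8 .5 0 0 0 100;0 -.9 .6 0 0 0 100;0 -.9 .6 0 0 0 100;0 -.8 .5 0 0 0 100;0 -.4 .2 0 0 0 100;0 0 0 0 0 0 100'
python3 -c "from h import *; plan([434,32.5,18],90)"
```

```text
clock: 25.92
tcp_pos: [435.2, 32.3, 100.4]
tcp_rot: [1.0, -0.001, 0.0, 0.0]
force: [-1.2, 0.4, 0.3]
opening: 88.2
grip_force: 0.0
shift [-0.05 -0.01  3.3 ] turn [ 0.    -0.001 -0.013] tcp [435.2  32.3 100.4] q [-0.2   0.3   1.93 -0.    0.92  1.38] open 88.2 t 25.93 F [-1.2  0.4  0.3]
```

```bash

python3 -m handwheel '-.05 0 .6 0 0 0 100;0 0 .7 0 0 0 100;0 0 .7 0 0 0 100;0 0 .6 0 0 0 100;0 0 .4 0 0 0 100;0 0 .2 0 0 0 100;0 0 .1 0 0 0 100;0 0 0 0 0 0 100'
python3 -m handwheel '0 0 0 0 0 0 75;0 0 0 0 0 0 65;0 0 0 0 0 0 55;0 0 0 0 0 0 45;0 0 0 0 0 0 35;0 0 0 0 0 0 20;0 0 0 0 0 0 0;0 0 0 0 0 0 0'
python3 -m handwheel '0 0 0 0 0 0 0;0 0 0 0 0 0 0;0 0 0 0 0 0 0;0 0 0 0 0 0 0'
```

```text
clock: 26.92
tcp_pos: [433.6, 32.0, 17.9]
tcp_rot: [1.0, -0.002, 0.0, 0.0]
force: [-0.9, 0.4, -0.0]
opening: 88.2
grip_force: 0.0
clock: 27.92
tcp_pos: [432.0, 32.3, 17.5]
tcp_rot: [1.0, -0.002, -0.002, -0.0]
force: [-7.3, -1.2, 5.9]
opening: 34.6
grip_force: 29.2
clock: 28.42
tcp_pos: [432.0, 32.3, 17.5]
tcp_rot: [1.0, -0.002, -0.002, -0.0]
force: [-7.8, -0.7, 5.8]
opening: 34.1
grip_force: 29.2
```

Closed down to 34 mm, so the sleeve should be home. Releasing and rising.

```bash

python3 -m handwheel '0 0 0 0 0 0 50;0 0 0 0 0 0 60;0 0 0 0 0 0 70;0 0 0 0 0 0 80;0 0 0 0 0 0 100;0 0 0 0 0 0 100;0 0 0 0 0 0 100;0 0 0 0 0 0 100'
python3 -m handwheel '0 0 -.5 0 0 0 100;0 0 -.8 0 0 0 100;0 0 -.8 0 0 0 100;0 0 -.8 0 0 0 100;0 .8 -.8 0 0 0 100;0 1 -.8 0 0 0 100;0 1 -.5 0 0 0 100;0 1 0 0 0 0 100'
python3 - <<'E'
from h import *
plan([619,-28,120],0)
A=read_camera('top');cv2.imwrite('pics/top8.png',A[:,:,::-1]);B=read_camera('side');cv2.imwrite('pics/side8.png',B[:,:,::-1])
a=cv2.resize(A[160:310,225:325,::-1],None,fx=3.9,fy=3.9,interpolation=cv2.INTER_CUBIC);b=cv2.resize(B[200:317,225:342,::-1],(400,585),interpolation=cv2.INTER_CUBIC)
cv2.imwrite('pics/p8.png',np.hstack([a,b]))
E
```

```text
clock: 29.42
tcp_pos: [433.4, 32.1, 17.7]
tcp_rot: [1.0, -0.002, -0.0, -0.0]
force: [0.0, 1.6, -0.1]
opening: 87.9
grip_force: 0.0
clock: 30.42
tcp_pos: [433.5, -63.9, 144.5]
tcp_rot: [1.0, -0.002, 0.001, 0.001]
force: [0.1, 0.4, 0.1]
opening: 88.3
grip_force: 0.0
shift [ 7.41 -1.46  1.  ] turn [-7.000e-03 -1.700e-02  8.982e+00] tcp [433.5 -63.9 144.5] q [-0.41  0.23  1.88  0.    1.03  1.16] open 88.3 t 30.43 F [0.1 0.4 0.1]
```

View pics/p8.png

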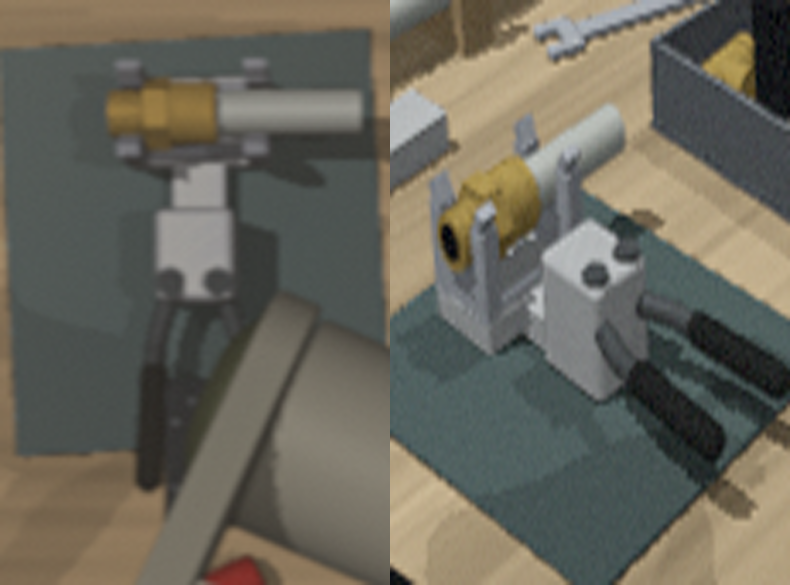

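The sleeve is flush against the collar (left panel, brass continuous to (217,112)). The handles are open again and the press is flat. Back to the pipe to lift the tail out.

```bash

python3 -m handwheel '0 0 0 0 0 -1 60;0 0 0 0 0 -1 60;0 0 0 0 0 -1 60;0 0 0 0 0 -1 60;0 0 0 0 0 -1 60;0 0 0 0 0 -1 60;0 0 0 0 0 -1 60;0 0 0 0 0 -1 60' >/dev/null
python3 -m handwheel '0 0 0 0 0 -1 60;.18 .9 0 0 0 0 60;.18 .9 0 0 0 0 60;.18 .9 0 0 0 0 60;.18 .9 0 0 0 0 60;.18 .9 0 0 0 0 60;.18 .9 0 0 0 0 60;.18 .9 0 0 0 0 60'
python3 -m handwheel '.18 .7 0 0 0 0 60;0 .3 0 0 0 0 60;0 0 0 0 0 0 60'
python3 -c "from h import *; plan([619.3,-26.5,39],0)"
```

```text
clock: 32.52
tcp_pos: [591.2, -30.6, 143.1]
tcp_rot: [0.708, 0.706, -0.0, -0.0]
force: [0.0, 0.3, 0.4]
opening: 53.4
grip_force: 0.0
clock: 32.9
tcp_pos: [615.6, -27.1, 142.7]
tcp_rot: [0.708, 0.706, -0.0, -0.0]
force: [0.0, -0.5, -1.6]
opening: 53.0
grip_force: 0.0
shift [0.03 0.15 4.15] turn [-0.003 -0.001 -0.017] tcp [615.6 -27.1 142.7] q [-0.23  0.59  1.33  0.    1.22 -0.23] open 53.0 t 32.9 F [ 0.  -0.5 -1.6]
```

```bash

python3 -m handwheel '0 .15 .6 0 0 0 60;0 0 .8 0 0 0 60;0 0 .8 0 0 0 60;0 0 .8 0 0 0 60;0 0 .6 0 0 0 60;0 0 .3 0 0 0 60;0 0 .2 0 0 0 60;0 0 .05 0 0 0 60'
python3 -m handwheel '0 0 0 0 0 0 0;0 0 0 0 0 0 0;0 0 0 0 0 0 0;0 0 0 0 0 0 0;0 0 0 0 0 0 0'
```

```text
clock: 33.9
tcp_pos: [619.6, -27.6, 39.1]
tcp_rot: [0.708, 0.706, 0.0, 0.0]
force: [0.2, 0.5, -0.1]
opening: 52.8
grip_force: 0.0
clock: 34.52
tcp_pos: [619.6, -27.6, 39.2]
tcp_rot: [0.708, 0.706, 0.0, 0.0]
force: [-0.3, -0.1, 1.9]
opening: 24.3
grip_force: 30.0
```

```bash

python3 -m handwheel '0 0 -.2 0 0 0 0;0 0 -.4 0 0 0 0;0 0 -.6 0 0 0 0;0 0 -.7 0 0 0 0;0 0 -.8 0 0 0 0;0 0 -.8 0 0 0 0;0 0 -.8 0 0 0 0;0 0 -.5 0 0 0 0'
python3 -m handwheel '0 0 0 0 0 .6 0;0 0 0 0 0 1 0;0 0 0 0 0 1 0;0 0 0 0 0 1 0;0 0 0 0 0 1 0;0 0 0 0 0 1 0;0 0 0 0 0 1 0;0 0 0 0 0 1 0'
python3 -m handwheel '0 0 0 0 0 1 0;0 0 0 0 0 .4 0;0 0 0 0 0 0 0'
python3 - <<'E'
from h import *
plan([483,-447,8],90)
A=read_camera('top');cv2.imwrite('pics/top9.png',A[:,:,::-1])
E
```

```text
clock: 35.52
tcp_pos: [619.8, -27.6, 160.9]
tcp_rot: [0.708, 0.706, 0.0, 0.001]
force: [0.3, -0.4, -2.1]
opening: 24.1
grip_force: 30.0
clock: 36.52
tcp_pos: [619.3, -27.5, 159.2]
tcp_rot: [0.993, 0.117, -0.0, -0.0]
force: [-0.3, -0.3, -2.0]
opening: 24.3
grip_force: 30.0
clock: 36.9
tcp_pos: [619.3, -27.5, 159.2]
tcp_rot: [1.0, -0.001, -0.0, -0.0]
force: [-0.1, -0.1, -2.0]
opening: 24.0
grip_force: 30.0
shift [-5.41 16.8   6.05] turn [-0.001  0.002 -0.015] tcp [619.3 -27.5 159.2] q [-0.23  0.59  1.3   0.    1.26  1.34] open 24.0 t 36.9 F [-0.1 -0.1 -2. ]
```

```bash

python3 -m handwheel '-.2 .5 0 0 0 0 0;-.3 .9 0 0 0 0 0;-.3 .9 0 0 0 0 0;-.3 .9 0 0 0 0 0;-.3 .9 0 0 0 0 0;-.3 .9 0 0 0 0 0;-.3 .9 0 0 0 0 0;-.3 .9 0 0 0 0 0' >/dev/null
python3 -m handwheel '-.3 .9 0 0 0 0 0;-.3 .9 0 0 0 0 0;-.3 .9 0 0 0 0 0;-.3 .9 0 0 0 0 0;-.3 .9 0 0 0 0 0;-.3 .9 0 0 0 0 0;-.3 .9 0 0 0 0 0;-.3 .9 0 0 0 0 0'
python3 -m handwheel '-.3 .9 0 0 0 0 0;-.3 .9 .3 0 0 0 0;-.2 .8 .5 0 0 0 0;0 .2 .8 0 0 0 0;0 0 .8 0 0 0 0;0 0 .7 0 0 0 0;0 0 .4 0 0 0 0;0 0 0 0 0 0 0'
python3 -c "from h import *; plan([483,-447,8],90)"
```

```text
clock: 38.95
tcp_pos: [500.3, -378.7, 159.0]
tcp_rot: [1.0, -0.002, 0.0, -0.0]
force: [0.8, -0.1, -2.1]
opening: 24.2
grip_force: 30.0
clock: 39.95
tcp_pos: [480.6, -446.7, 70.8]
tcp_rot: [1.0, -0.002, -0.0, -0.0]
force: [0.2, -0.0, -1.8]
opening: 23.9
grip_force: 30.0
shift [0.1  0.01 2.51] turn [-0.005  0.004 -0.017] tcp [ 480.6 -446.7   70.8] q [-0.93  0.76  1.25  0.    1.14  0.65] open 23.9 t 39.95 F [ 0.2 -0.  -1.8]
```

```bash

python3 -m handwheel '.1 0 .5 0 0 0 0;0 0 .6 0 0 0 0;0 0 .5 0 0 0 0;0 0 .4 0 0 0 0;0 0 .2 0 0 0 0;0 0 .06 0 0 0 0;0 0 0 0 0 0 0'
python3 -m handwheel '0 0 .06 0 0 0 0;0 0 .04 0 0 0 0;0 0 0 0 0 0 0'
```

```text
clock: 40.83
tcp_pos: [483.2, -447.3, 15.3]
tcp_rot: [1.0, -0.002, 0.0, 0.0]
force: [-0.5, 0.8, -3.1]
opening: 24.1
grip_force: 30.0
clock: 41.2
tcp_pos: [483.1, -447.1, 12.4]
tcp_rot: [1.0, -0.002, -0.0, -0.0]
force: [0.0, -0.4, -1.8]
opening: 24.3
grip_force: 30.0
```

```bash

python3 -m handwheel '0 0 .06 0 0 0 0;0 0 .04 0 0 0 0;0 0 0 0 0 0 0'
python3 -m handwheel '0 0 .06 0 0 0 0;0 0 0 0 0 0 0'
```

```text
clock: 41.58
tcp_pos: [483.1, -447.1, 9.8]
tcp_rot: [1.0, -0.002, -0.0, -0.0]
force: [0.9, 0.1, -2.7]
opening: 24.3
grip_force: 30.0
clock: 41.82
tcp_pos: [483.1, -447.2, 8.5]
tcp_rot: [1.0, -0.002, 0.0, 0.0]
force: [-0.6, 0.6, -1.4]
opening: 24.0
grip_force: 30.0
```

```bash

python3 -m handwheel '0 0 .05 0 0 0 0;0 0 0 0 0 0 0;0 0 0 0 0 0 40;0 0 0 0 0 0 45;0 0 0 0 0 0 45;0 0 -.4 0 0 0 45;0 0 -.8 0 0 0 45;0 0 -1 0 0 0 45'
python3 -m handwheel '0 0 -1 0 0 0 60;0 0 -1 0 0 0 60;-1 0 -1 0 0 0 60;-1 0 0 0 0 0 60;-1 0 0 0 0 0 60;-1 0 0 0 0 0 60;0 0 0 0 0 0 60;0 0 0 0 0 0 60'
python3 - <<'E'
from h import *
A=read_camera('top')[:,:,::-1];A=np.ascontiguousarray(A);cv2.imwrite('pics/top10.png',A)
H,S,V=cv2.split(cv2.cvtColor(A,cv2.COLOR_BGR2HSV))
m=((H>10)&(H<30)&(S>110)).astype(np.uint8)*255;m[:180]=0;m[290:]=0;m[:,:455]=0;m[:,525:]=0
for c in cv2.findContours(m,0,2)[0]:
  if cv2.contourArea(c)>20:
    r=cv2.boundingRect(c);q=onz('top',[(r[0],r[1]),(r[0]+r[2],r[1]+r[3])],22);print('brass in tray',q.round(0)[:,:2])
B=cv2.imread('pics/top0.png');d=cv2.absdiff(A,cv2.imread('pics/top8.png'))[160:290,225:325].max(2);print('press changed px (excl tail)',[(d[30:70,:95]>40).sum()])
for n in('crate',):
  e=cv2.absdiff(A,B)[170:275,360:440].max(2)>40;print('crate changed cols',np.unique(np.where(e)[1]+360)[[0,-1]],e.sum())
E
```

```text
clock: 42.82
tcp_pos: [483.2, -447.2, 64.1]
tcp_rot: [1.0, -0.002, 0.0, 0.0]
force: [-0.4, -0.5, 0.1]
opening: 39.7
grip_force: 0.0
clock: 43.82
tcp_pos: [383.9, -447.0, 138.1]
tcp_rot: [1.0, -0.002, 0.0, 0.001]
force: [-0.1, -1.1, 0.5]
opening: 53.2
grip_force: 0.0
brass in tray [[ 590. -431.]
 [ 531. -468.]]
press changed px (excl tail) [np.int64(327)]
crate changed cols [406 423] 507
```

```bash
python3 - <<'E'
from h import *
for n in('top8','top10'):
  A=cv2.imread(f'pics/{n}.png')[210:240,262:290];g=(cv2.cvtColor(A,cv2.COLOR_BGR2GRAY)>120).astype(np.uint8);print(n,cv2.boundingRect(g),g.sum())
from rig import manip
print(manip.finish_job())
E
```

```text
top8 (3, 0, 19, 26) 370
top10 (3, 0, 19, 26) 377
the job is handed in; nothing more can be done
None
```

The job is handed in at about 44 s: the last pictures put the finished tail, sleeve home, in the steel tray and the press unmoved on the mat, but the hand-in call returned no verdict.

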